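# Clamp the mould inserts for laser welding

### The arm

A 7-joint arm with a two-finger parallel gripper is mounted at the origin on the work surface. World frame = base frame: x ahead of the robot, y to its left, z up, the work surface at z = 0. Lengths are in m, angles in rad, forces in N, time in s.
With the tool pointing down it reaches from about 0.4 to 0.875 m from the base axis. Payload 19.3 kg.
Tool frame: the origin (TCP) lies on the front face of the gripper's body, between the roots of the fingers; the fingertips stand tcp_to_tips ahead of it and the grasp point (between the pads) lies 54 mm ahead of it (tcp_to_tips is the distance from the TCP to the fingertips, in m); z points along the fingers, y is the line along which they close (so a half turn about z gives the same grasp; the last joint's range is limited). The gripper opens to 85 mm and grips with 20 to 120 N. Pads are 22 mm wide; open, the fingers measure 114 mm over their backs; the gripper's body (76 mm by 85 mm) begins 54 mm behind the grasp point. The pads swing forward as they close: fully open they stand 13 mm farther back than shut.
Start: joints at [-1.357, 0.521, -0.036, 1.599, 0.021, 1.021, -0.113], TCP at [0.175, 0.6, 0.304] pointing down, gripper open.
Joint ranges: [-2.91, 2.91], [-0.3, 2.13], [-1.5, 1.42], [0.17, 2.43], [-1.26, 4.41], [0.16, 1.93], [-2.52, 2.52]. Speed limits (rad/s): [1.89, 1.89, 2.39, 2.39, 3.01, 3.01, 3.01].

### API

Orientations are given as a unit quaternion [w, x, y, z].
In Python, from workcell import get_obs, read_camera, camera_model, job_done, tcp_to_tips gives the robot as it stands.
- The arm moves only by the tool carry_out, never from a script. Its argument "commands" is a list of rows, each a list of 4 numbers: the shift along the tool's x, y, z in mm, then the turn about the tool's z in degrees. A call has 1 to 5 rows; each row is the pose to reach, as a shift and turn from the pose commanded when the call began, along the tool's axes at that moment; what a row does not reach only later rows make up. A row lasts 1/12 s, in which the tool goes at most 41.7 mm and 7.16 degrees, less where a joint would pass 70% of its speed; a pose out of reach is approached as far as the arm can. A call with a gripper value outside its range is refused whole. "gripper" is the opening, from 0 (shut) to 1 (fully open), set as the call begins (left out, the last holds). The fingers move at their own pace and stop on an object; the grip force is fixed at half the most. Time passes only in rows, so rows that repeat a pose let the fingers close. It gives the time, the measured TCP pose, the force, the opening and the grip force at its end, in the units of the state.
- get_obs(): the state, without advancing time (a new reading comes with each control period).
- read_camera(name): name is "side" or "top"; returns (picture, depth): 400x640x3 uint8, red, green, blue; 400x640 float32, m along the optical axis (not along the pixel's ray), 0 where there is no reading.
- camera_model(name): a dict with "mtx" (3x3 intrinsics, pixels), "pose" (4x4, takes a point from camera to world coordinates). Camera axes: x right, y down, z forward; pixel columns grow to the right and rows downward; lengths in m; the calibration is good to about 2 mm. A picture is of the moment at which its call begins. camera_model takes no time and is no camera call.
- job_done(): hands the job in; it is judged then, once.
The state is a dict: "clock": time; "joints": joint angles; "dq": joint speeds; "joint_efforts": joint torques, N m; "position": TCP position; "tool_rot": TCP orientation; "force": force on the tool from outside, world axes, zero at the start; "ft_torque": the same for the moment, N m; "grip_width": finger opening in m; "grasp_force": force on a finger pad.
Only numpy, scipy, OpenCV 4.12 (cv2) and the standard library are available. Lean on these libraries where they do the work, as an engineer would, in place of code of your own. Each camera call takes 0.05 s, during which the arm holds its last target. There are 200 camera calls.

### The job

Set up the mould inserts for laser welding: lift the lid of the insert case open until it rests on its stop, and stand every insert from the case in the slot of the welding fixture, lengthwise from the clamp bar to the fence. Then lay the steel wedge in its pocket behind the clamp bar and drive it in, tip first, until the bar locks all the inserts tight against the fence. Leave the lid open and the tools lying around undisturbed.

Things in the scene. Friction and masses are not known exactly. Their poses are not given: they have to be found in the camera images.
- case: black insert case fixed to the bench, 96 x 304 mm, 52 mm high; origin: centre of its underside; x from its handle side to its hinge side, y along its length. Inside 86 x 294 mm, floor 6 mm above the bench. Four recesses in a row at y = -96, -32, 32, 96 mm, each 42 mm wide between felt ribs 22 mm wide or more that stand 6 mm above the floor. A recess holds one insert or is empty.
- case_lid (a joint): angle of the lid in rad: 0 shut, 1.95 fully open, leaning back past upright on its stop, where it stays by its own weight; below about 1.57 it sinks shut. A 98 x 306 mm plate, 6 mm thick, 0.35 kg.
- lid_handle (a point): middle of the lid's bow handle: a round steel bar 12 mm thick, 110 mm long, parallel to the hinge, 49 mm ahead of the lid's front edge in the plane of the lid; 147 mm from the hinge; 57 mm above the bench when shut. It can be pinched from above and turns between the fingers. The frame turns with the lid.
- lid_hinge (a point): point on the hinge axis, middle of the case's far rim, 52.5 mm above the bench; the axis runs along the case's y.
- insert1_mid (a point): centre of an aluminium mould insert, a block 70 mm long (x), 34 mm wide (y), 42 mm high (z), 0.27 kg, with a milled cavity on top and a bore in each end; the point lies 21 mm above its underside. Starts in a recess of the case, its length across the case. All inserts are alike; two to four are present.
- insert2_mid (a point): centre of an aluminium mould insert, a block 70 mm long (x), 34 mm wide (y), 42 mm high (z), 0.27 kg, with a milled cavity on top and a bore in each end; the point lies 21 mm above its underside. Starts in a recess of the case, its length across the case. All inserts are alike; two to four are present.
- insert3_mid (a point): centre of an aluminium mould insert, a block 70 mm long (x), 34 mm wide (y), 42 mm high (z), 0.27 kg, with a milled cavity on top and a bore in each end; the point lies 21 mm above its underside. Starts in a recess of the case, its length across the case. All inserts are alike; two to four are present.
- insert4_mid (a point): centre of an aluminium mould insert, a block 70 mm long (x), 34 mm wide (y), 42 mm high (z), 0.27 kg, with a milled cavity on top and a bore in each end; the point lies 21 mm above its underside. Starts in a recess of the case, its length across the case. All inserts are alike; two to four are present.
- fixture: steel welding fixture fixed to the bench: base plate 210 x 260 mm, 15 mm thick; origin: centre of its underside; z up. On its +x side the fixed fence, in the middle the sliding clamp bar, on its -x side the sprung wedge rail before a fixed block 30 mm high. Inserts stand on the base in the slot between bar and fence, length along x, side by side in a row along y with finger room between them.
- fence_face (a point): middle of the fence's clamping face (fixture x = 79 mm, y = 0) at the level of the base's top, 15 mm above the bench. The fence is 250 mm long in y, centred, 25 mm high above the base, 16 mm thick. Its face and the bar's are ground and oiled (friction about 0.13), so a skewed insert squares itself when clamped.
- clamp_bar (a joint): travel of the clamp bar in m along the fixture's +x, towards the fence: 0 fully back (slot 78 mm wide), 0.012 fully forward, 0.008 when it bears on the 70 mm inserts. Starts at 0 to 0.002; slides with 2 N drag. 250 mm long in y, centred, 22 mm high above the base, 14 mm thick; behind it, from y = 45 to -80 mm, a boss with a tapered back, the front wall of the wedge pocket.
- wedge_rail (a joint): travel in m of the wedge rail, the rear wall of the wedge pocket, along the fixture's -x: 0 at rest, up to 0.005. It is backed by disc springs, preloaded with 5 N, 5 N more per mm: it stays at 0 while the wedge only moves the bar and gives way by 1 to 2 mm when the wedge jams tight on the inserts.
- bar_face (a point): middle of the clamp bar's face towards the inserts (fixture x = 1 mm + the bar's travel, y = 0), 11.5 mm above the base.
- pocket_mouth (a point): centre of the mouth of the wedge pocket at the level of the base's top; fixture x = -55 mm, y = 45 mm. The pocket lies between the bar's boss and the wedge rail (25 mm high), is open above, and is entered from +y: the wedge goes in tip first along the fixture's -y. With the bar back 22 mm wide at the mouth, 1 mm less every 6 mm inwards, 125 mm long. Its centre line moves by half the bar's travel.
- wedge_tip (a point): middle of the steel wedge's thin end, 15 mm above its underside. 175 mm long, 30 mm high, 0.35 kg; 12 mm thick at the tip, evenly growing on both sides to 32 mm at 120 mm from the tip, then a parallel tail. x: from tail to tip, z up. It enters the pocket 60 mm freely, then moves the bar 1 mm per 6 mm; the bar meets the inserts with the tip 108 mm inside (fixture y = -63 mm); a push of 15 to 20 N jams it 5 to 10 mm further.
- wedge_tail (a point): middle of the wedge's parallel tail (55 mm long, 32 mm thick), half-way up, 147.5 mm behind the tip and 27.5 mm from the tail's end face; the place to grip or push it. It stays outside the pocket when the wedge is tight.
- spray_can: bystander: grey spray can, 56 mm across, 170 mm high, origin under its centre.
- wire_brush: bystander: hand brush lying on the bench, about 200 mm long.
- calliper: bystander: calliper lying on the bench, 190 mm long, origin under its centre.

How it is judged:
On the way, in this order (a step that is already met when the one before it is completed fails the run):
1. the lid of the case rests open on its stop (value of joint case_lid above 1.85 rad), for 0.3 s.
2. every insert stands in the slot between clamp bar and fence (x of insert1_mid in the frame of fixture between 0.034 and 0.052 m and y of insert1_mid in the frame of fixture between -0.122 and 0.122 m and z of insert1_mid in the frame of fixture between 0.026 and 0.042 m and angle between the x axis of each of insert1_mid, insert2_mid, insert3_mid, insert4_mid and the x axis of fixture, either way round below 0.35 rad and x of insert2_mid in the frame of fixture between 0.034 and 0.052 m and y of insert2_mid in the frame of fixture between -0.122 and 0.122 m and z of insert2_mid in the frame of fixture between 0.026 and 0.042 m and x of insert3_mid in the frame of fixture between 0.034 and 0.052 m and y of insert3_mid in the frame of fixture between -0.122 and 0.122 m and z of insert3_mid in the frame of fixture between 0.026 and 0.042 m and x of insert4_mid in the frame of fixture between 0.034 and 0.052 m and y of insert4_mid in the frame of fixture between -0.122 and 0.122 m and z of insert4_mid in the frame of fixture between 0.026 and 0.042 m), for 0.2 s.
3. the wedge is driven home and the bar presses on every insert (x of wedge_tip in the frame of fixture between -0.062 and -0.042 m and y of wedge_tip in the frame of fixture below -0.045 m and z of wedge_tip in the frame of fixture between 0.022 and 0.038 m and angle between wedge_tip's own z axis and vertical below 0.12 rad and contact force between clamp_bar and wedge above 3 N and contact force between clamp_bar and insert1 above 0.4 N and contact force between clamp_bar and insert2 above 0.4 N and contact force between clamp_bar and insert3 above 0.4 N and contact force between clamp_bar and insert4 above 0.4 N and angle between the x axis of each of insert1_mid, insert2_mid, insert3_mid, insert4_mid and the x axis of fixture, either way round below 0.1 rad), for 0.3 s.
At the end, for the whole second after the job is handed in: Lid on its stop (over 1.85 rad). Every insert on the base between bar and fence, square across the slot within 0.1 rad, within the bar's length. Wedge flat in its pocket, tip 90 mm or more inside the mouth, pressing the bar with over 3 N, the bar each insert with over 0.4 N; all at rest (all of step 2 and all of step 3 and value of joint case_lid above 1.85 rad and linear speed of each of wedge, insert1, insert2, insert3, insert4 below 0.01 m/s); the robot touches nothing.
It fails at once if the spray can is knocked more than 40 mm away (distance of spray_can from where it was at the start of the episode above 0.04 m).
It fails at once if the brush is knocked more than 40 mm away (distance of wire_brush from where it was at the start of the episode above 0.04 m).
It fails at once if the calliper is knocked more than 40 mm away (distance of calliper from where it was at the start of the episode above 0.04 m).
Of insert1, insert2, insert3, insert4 only 2 to 4 are there at a start; the rules pass over those that are not, and their reading is None.
At some moment in a run one of wedge, insert1, insert2, insert3, insert4 may be knocked a few centimetres aside while the robot is not near it.
Once in a run the grip may slacken for a moment while it holds something.
It also fails if it takes over 210 s, if anything falls off the work surface, if the arm or the gripper's body presses on something with over 40 N, if the wrist force passes 120 N, or if a joint passes its speed limit or range.

## Working session

There is one attempt and no reset: what is moved stays moved. The work goes in short steps, Python scripts to look and compute and a tool call to move; the robot and the scene stay as the last step left them, time stands still between calls to the robot, and variables do not carry over. Pictures are saved under pics/ and viewed, at most 16 in all, crops included, and the job is handed in when it is done.

Besides the shell and the picture viewer there is one more tool, called after "Call:" as name(argument=value, ...) on one line, values as JSON. carry_out: Moves the arm, as the interface text tells. Its arguments: {"type":"object","properties":{"commands":{"type":"array"},"gripper":{"type":"number"}},"required":["commands"]}

```bash
mkdir -p pics; ls
python3 - <<'E'
from workcell import *
import cv2,numpy as np
print(get_obs()); print(tcp_to_tips)
for n in("top","side"):
    p,d=read_camera(n); cv2.imwrite(f"pics/{n}0.png",p[:,:,::-1]); np.save(f"pics/{n}0d.npy",d)
    m=camera_model(n); print(n,np.round(m["mtx"],1).tolist(),np.round(m["pose"],3).tolist(), d.min(),d.max())
E
```

```text
pics
{'clock': 0.0, 'joints': array([-1.35719212,  0.52203725, -0.03631149,  1.60002631,  0.02120592,
        1.02111362, -0.11280787]), 'dq': array([-0.00094583,  0.00078709, -0.00185725,  0.00061451,  0.000733  ,
       -0.00135117, -0.00020409]), 'joint_efforts': array([ 6.34682619e-04, -9.27102399e+01,  1.98032275e+00, -3.69924438e+01,
        1.78303354e-02,  8.24481976e-03,  3.17707827e-05]), 'position': array([0.17497137, 0.59972711, 0.30330484]), 'tool_rot': array([-3.50442161e-05,  1.41440297e-01,  9.89946606e-01, -5.98672933e-04]), 'force': array([ 0.6667747 , -0.81779401,  0.5598025 ]), 'ft_torque': array([ 0.04221778,  0.06433842, -0.0318496 ]), 'grasp_force': 0.0, 'grip_width': 0.08547653204470887}
0.0726
top [[474.9, 0.0, 326.8], [0.0, 474.9, 189.1], [0.0, 0.0, 1.0]] [[0.0, -0.998, 0.058, 0.544], [-1.0, -0.001, -0.006, 0.058], [0.006, -0.058, -0.998, 1.084], [0.0, 0.0, 0.0, 1.0]] 0.0 1.9038638
side [[463.9, 0.0, 321.7], [0.0, 463.9, 202.8], [0.0, 0.0, 1.0]] [[-0.989, -0.092, 0.118, 0.479], [-0.149, 0.639, -0.755, 0.924], [-0.006, -0.764, -0.645, 0.815], [0.0, 0.0, 0.0, 1.0]] 0.0 3.9921913
```

View pics/top0.png

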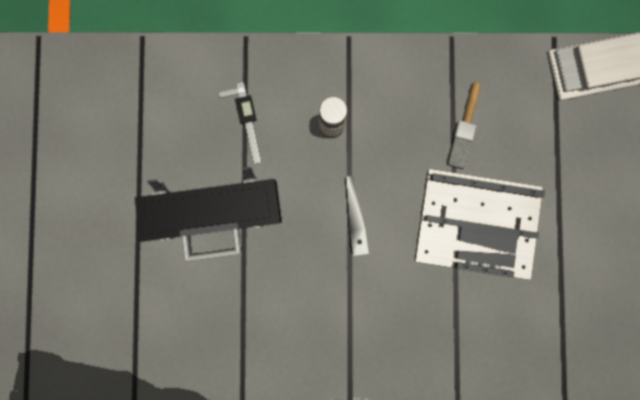

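View pics/side0.png

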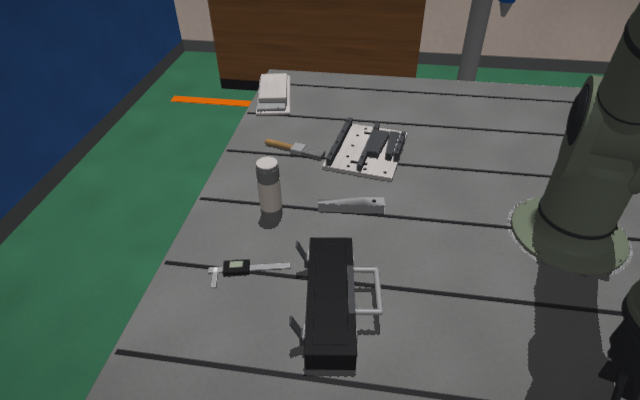

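The top view shows the case at (208,210) with its handle bar at (211,257), the wedge with its tip at (347,178) and tail at (360,255), and the fixture at (480,224) with its fence at the top and the pocket mouth at about (455,257). The side view confirms this layout: the spray can, brush and calliper are all on the far (+x) side.

```bash
cat > h.py <<'E'
import numpy as np,cv2
from workcell import *
def look(n,tag=None):
    p,d=read_camera(n)
    if tag: cv2.imwrite(f"pics/{tag}.png",p[:,:,::-1])
    return p,d
def ray(n,uv,z):
    m=camera_model(n); uv=np.atleast_2d(np.asarray(uv,float))
    r=np.c_[uv,np.ones(len(uv))]@np.linalg.inv(m["mtx"]).T@m["pose"][:3,:3].T
    o=m["pose"][:3,3]; return o+r*((z-o[2])/r[:,2:])
def cloud(n,d):
    m=camera_model(n); v,u=np.mgrid[:400,:640]
    r=np.stack([u,v,np.ones_like(u)],-1)@np.linalg.inv(m["mtx"]).T
    return (r*d[...,None])@m["pose"][:3,:3].T+m["pose"][:3,3]
def rect(pts):  # centre, long-axis yaw, sizes in mm of xy points
    (c,s,a)=cv2.minAreaRect((pts[:,:2]*1000).astype(np.float32)); b=cv2.boxPoints((c,s,a))
    e=[b[1]-b[0],b[2]-b[1]]; L=max(e,key=np.linalg.norm)
    return np.round(c,1),round(float(np.arctan2(L[1],L[0]))%np.pi,3),np.round(sorted(s),1)
def tool():
    from scipy.spatial.transform import Rotation as R
    o=get_obs(); q=o["tool_rot"]; M=R.from_quat([*q[1:],q[0]]).as_matrix()
    return o["position"],M
def to(target,yaw_y=None):  # shift in tool axes mm to place TCP at target; turn so tool y has world yaw yaw_y
    p,M=tool(); s=M.T@(np.asarray(target)-p)*1000
    cur=np.arctan2(M[1,1],M[0,1]); t=None
    if yaw_y is not None:
        t=(yaw_y-cur+np.pi/2)%np.pi-np.pi/2; t=-np.degrees(t)  # tool z down
    print("shift",np.round(s,1),"turn",None if t is None else round(t,1),"cur",np.round(p*1000,1),"yaw_y",round(float(cur),3))
E
python3 - <<'E'
from h import *
p=cv2.imread("pics/top0.png"); d=np.load("pics/top0d.npy"); C=cloud("top",d)
print("bench z",C[300,250],C[300,500])
hsv=cv2.cvtColor(p,cv2.COLOR_BGR2HSV); V=hsv[...,2]; S=hsv[...,1]
def comp(mask,uv,z=None):
    n,l,st,ce=cv2.connectedComponentsWithStats(mask.astype(np.uint8))
    b=l==l[uv[1],uv[0]]; ys,xs=np.nonzero(b); return b,np.c_[xs,ys]
Z=C[...,2]
for name,box,lo,hi in [("case/lid",(120,165,300,275),.045,.09),("wedge",(335,160,380,265),.012,.06),("fixture",(400,160,560,290),.008,.06),("fixt high",(400,160,560,290),.029,.06)]:
    m=np.zeros(Z.shape,bool);x0,y0,x1,y1=box;m[y0:y1,x0:x1]=True
    m&=(Z>lo)&(Z<hi)&(d>0); print(name,m.sum(),rect(C[m]),np.round(np.median(C[m],0)*1000,1))
# bright masks
for name,box,th,z in [("fix",(400,160,560,290),150,.015),("wedge",(335,160,380,265),140,.03),("handle",(175,224,245,265),120,.057)]:
    m=np.zeros(Z.shape,bool);x0,y0,x1,y1=box;m[y0:y1,x0:x1]=True
    m&=(V>th); ys,xs=np.nonzero(m); P=ray("top",np.c_[xs,ys],z); print(name,len(xs),rect(P),np.c_[xs,ys].min(0),np.c_[xs,ys].max(0))
big=cv2.resize(p[160:290,330:560],None,fx=3.4,fy=3.4,interpolation=cv2.INTER_CUBIC);cv2.imwrite("pics/fx.png",big)
big=cv2.resize(p[165:275,125:295],None,fx=4,fy=4,interpolation=cv2.INTER_CUBIC);cv2.imwrite("pics/case.png",big)
E
```

```text
bench z [3.55964631e-01 2.24154581e-01 1.91463468e-04] [ 0.35533833 -0.34092421 -0.00106167]
case/lid 7296 (array([544. , 309.6]), 1.705, array([181.2, 307.2])) [555.6 309.4  59.7]
wedge 926 (array([546.9, -10.9]), 0.144, array([ 32.2, 174.9])) [529.5 -11.1  29.9]
fixture 10985 (array([ 543.5, -294. ]), 1.414, array([243.2, 261.6])) [ 527.2 -285.3   16.4]
fixt high 3687 (array([ 522.3, -290.7]), 1.414, array([200.3, 251.5])) [ 501.3 -300.6   38.7]
fix 7195 (array([ 527.9, -292.6]), 1.414, array([214.5, 262.5])) [416 168] [542 279]
wedge 860 (array([546.4, -17.4]), 0.087, array([ 37. , 178.6])) [347 176] [369 256]
handle 1791 (array([478.4, 307.7]), 1.59, array([ 75. , 139.3])) [175 229] [240 264]
```

View pics/fx.png

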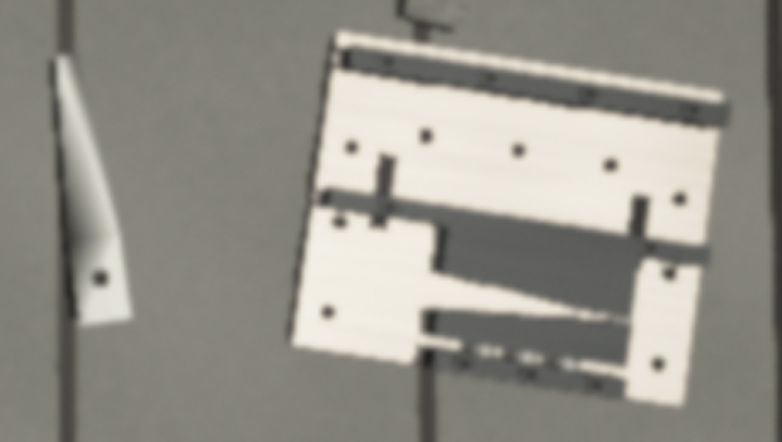

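The enlarged crop shows the fixture clearly: fence at the top, the bar across at crop (510,225), and the pocket as a taper with its mouth at crop (430,292) on the left. The wedge is at the left with its tip up and its tail at crop (100,290).

Run:
```python
from h import *
d=np.load("pics/top0d.npy"); C=cloud("top",d); Z=C[...,2]
p=cv2.imread("pics/top0.png");V=cv2.cvtColor(p,cv2.COLOR_BGR2HSV)[...,2]
m=np.zeros(Z.shape,bool);m[165:245,125:290]=1
m&=(Z>.05)&(V<60); print("lid",rect(C[m]),np.median(Z[m]))
m2=np.zeros(Z.shape,bool);m2[224:266,175:245]=1
mh=m2&(Z>.035)&(V>75); print("handle",mh.sum(),rect(C[mh]),np.median(Z[mh]))
u=np.array([np.cos(.134),np.sin(.134)]);w=np.array([-u[1],u[0]])
P=C[mh];a=P[:,:2]@u;b=P[:,:2]@w
k=a<a.min()+.014;print("bar",P[k].mean(0),np.ptp(b[k]),np.ptp(a[k]), np.polyfit(b[k],a[k],1), (b[k].min()+b[k].max())/2)
```

```text
lid (array([575.6, 265.5]), 1.703, array([121.4, 402.9])) 0.05955755005614416
handle 916 (array([499.8, 214.9]), 1.703, array([ 68.4, 322.6])) 0.06185634347381008
bar [0.46086279 0.29686493 0.06105355] 0.12078952106222254 0.013952551705383065 [0.00104204 0.4961499 ] 0.2329717735226377
```

```bash
python3 -c "
from h import *
to((.461,.297,.22),.134)"
```

```text
shift [-359.4 -210.5   83.6] turn 66.1 cur [175.  599.8 303.4] yaw_y 1.287
```

Call:
carry_out(commands=[[-36,-21,0,7],[-72,-42,0,14],[-108,-63,0,21],[-144,-84,0,28],[-180,-105,0,35]], gripper=0.6)

```text
clock: 0.52
position: [0.3193, 0.447, 0.3038]
tool_rot: [-0.0, 0.435, 0.9, -0.0]
force: [0.8, 1.8, 0.3]
grip_width: 0.0512
grasp_force: 0.0
```

Call:
carry_out(commands=[[-41,3,15,6],[-82,7,30,12],[-123,10,45,18],[-164,13,65,25],[-207,17,80,31]])

```text
clock: 0.93
position: [0.4524, 0.3061, 0.2279]
tool_rot: [0.0, 0.66, 0.751, -0.0]
force: [0.2, 1.5, -1.0]
grip_width: 0.0511
grasp_force: 0.0
```

Call:
carry_out(commands=[[0,0,0,0],[0,0,0,0],[0,0,0,0]])

```text
clock: 1.18
position: [0.4516, 0.3079, 0.2287]
tool_rot: [-0.0, 0.658, 0.753, -0.0]
force: [-1.1, 0.8, 0.5]
grip_width: 0.0514
grasp_force: 0.0
```

```bash
python3 -c "
from h import *
to((.461,.297,.111),.134)
look('top','t1');look('side','s1');print(get_obs()['joints'])"
```

```text
shift [-12.    7.9 117.7] turn 0.1 cur [451.6 307.9 228.7] yaw_y 0.136
[-0.91109097  0.5110787   0.27845374  1.89009659 -0.19582778  0.76639261
 -0.38765244]
```

View pics/s1.png

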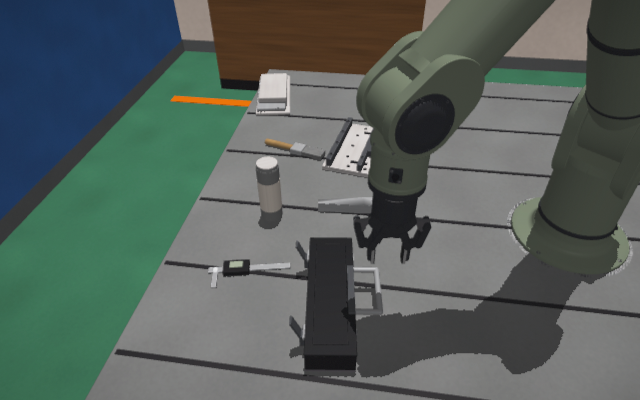

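The side view shows the open fingers above the handle bar (bar at about (372,290)) and clear of the case.

Call:
carry_out(commands=[[-6,4,25,0],[-12,8,55,0],[-12,8,85,0],[-12,8,110,0],[-12,8,118,0]])

```text
clock: 1.7
position: [0.4597, 0.2972, 0.1081]
tool_rot: [-0.001, 0.657, 0.754, -0.002]
force: [-0.7, -0.7, -0.8]
grip_width: 0.0511
grasp_force: 0.0
```

Call:
carry_out(commands=[[0,0,0,0],[0,0,0,0],[0,0,0,0],[0,0,0,0],[0,0,0,0]], gripper=0)

```text
clock: 2.12
position: [0.4619, 0.2976, 0.1126]
tool_rot: [0.0, 0.658, 0.753, 0.001]
force: [-1.2, 0.0, 7.5]
grip_width: 0.0098
grasp_force: 58.5
```

Call:
carry_out(commands=[[0,0,0,0],[0,0,0,0]])

```text
clock: 2.28
position: [0.4619, 0.2976, 0.1126]
tool_rot: [0.0, 0.658, 0.753, 0.001]
force: [-0.6, -0.2, 6.7]
grip_width: 0.0097
grasp_force: 58.5
```

```bash
python3 -c "
from h import *
to((.461,.297,.111),.134); p,M=tool()
g=np.array([-.0045,.147]);
h0=np.arctan2(4.5,147)
for th in np.arange(0,2.0,.15):
    r=np.hypot(147,4.5);a=h0+th; print(round(th,2),np.round([147-r*np.cos(a), r*np.sin(a)-4.5],0))
print(np.round(M,3).tolist())"
```

```text
shift [-0.5 -1.   1.6] turn 0.1 cur [461.9 297.6 112.6] yaw_y 0.135
0.0 [0. 0.]
0.15 [ 2. 22.]
0.3 [ 8. 43.]
0.45 [17. 63.]
0.6 [28. 82.]
0.75 [43. 99.]
0.9 [ 59. 113.]
1.05 [ 78. 125.]
1.2 [ 98. 134.]
1.35 [119. 140.]
1.5 [141. 142.]
1.65 [163. 142.]
1.8 [185. 138.]
1.95 [206. 130.]
[[-0.135, 0.991, 0.002], [0.991, 0.135, 0.002], [0.002, 0.002, -1.0]]
```

Call:
carry_out(commands=[[0,1,-11,0],[0,2,-22,0],[0,5,-33,0],[0,8,-43,0],[0,12,-53,0]])

```text
clock: 2.7
position: [0.4727, 0.299, 0.1655]
tool_rot: [-0.001, 0.658, 0.753, -0.0]
force: [-6.1, 4.8, -0.5]
grip_width: 0.0099
grasp_force: 58.7
```

Call:
carry_out(commands=[[0,5,-10,0],[0,10,-20,0],[0,16,-29,0],[0,23,-38,0],[0,31,-46,0]])

```text
clock: 3.12
position: [0.5008, 0.3028, 0.2113]
tool_rot: [-0.002, 0.657, 0.754, -0.003]
force: [-33.5, -3.1, 21.8]
grip_width: 0.0097
grasp_force: 60.2
```

```bash
python3 -c "
from h import *
p,M=tool();o=get_obs();print(p,o['force'],o['grip_width'])
look('side','s2')"
```

```text
[0.50077806 0.30281423 0.21134713] [-33.51219612  -3.11196548  21.7930815 ] 0.009742505310301592
```

View pics/s2.png

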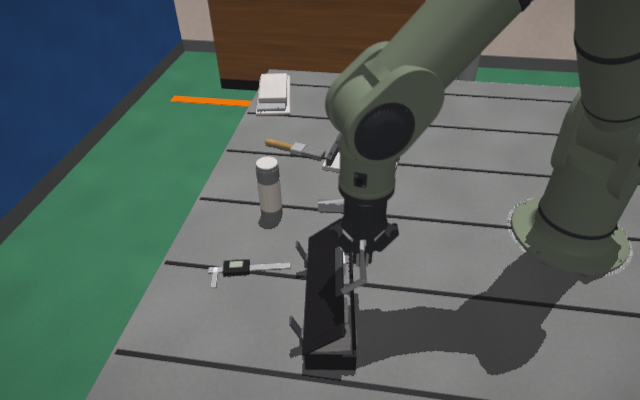

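The lid is following the handle, about 40° open. The force points outward along the radius, so I'm easing off outward before going on.

Call:
carry_out(commands=[[0,-2,-2,0],[0,-4,-4,0],[0,-4,-4,0]])

```text
clock: 3.42
position: [0.5024, 0.3029, 0.2153]
tool_rot: [0.002, 0.658, 0.753, 0.003]
force: [21.0, 9.3, -26.2]
grip_width: 0.0097
grasp_force: 59.7
```

Call:
carry_out(commands=[[0,8,-7,0],[0,16,-14,0],[0,25,-20,0],[0,34,-25,0]])

```text
clock: 3.75
position: [0.5333, 0.3071, 0.2404]
tool_rot: [-0.001, 0.658, 0.753, -0.0]
force: [-13.4, -0.2, 16.1]
grip_width: 0.0097
grasp_force: 61.9
```

Call:
carry_out(commands=[[0,10,-7,0],[0,20,-11,0],[0,31,-14,0],[0,42,-17,0]])

```text
clock: 4.08
position: [0.5754, 0.3127, 0.2579]
tool_rot: [-0.0, 0.658, 0.753, 0.0]
force: [-4.8, 2.5, 0.9]
grip_width: 0.0094
grasp_force: 62.1
```

Call:
carry_out(commands=[[0,11,-2,0],[0,22,-3,0],[0,33,-3,0],[0,44,-2,0]])

```text
clock: 4.42
position: [0.6196, 0.3185, 0.2604]
tool_rot: [0.0, 0.658, 0.753, 0.001]
force: [-3.4, 0.2, 2.3]
grip_width: 0.0096
grasp_force: 63.0
```

Call:
carry_out(commands=[[0,10,1,0],[0,20,3,0],[0,29,6,0],[0,38,10,0],[0,41,11,0]])

```text
clock: 4.83
position: [0.661, 0.324, 0.2489]
tool_rot: [0.001, 0.658, 0.753, 0.001]
force: [-0.2, 1.4, 9.8]
grip_width: 0.0096
grasp_force: 67.0
```

Call:
carry_out(commands=[[0,0,0,0],[0,0,0,0],[0,0,0,0]], gripper=0.6)

```text
clock: 5.08
position: [0.6594, 0.3236, 0.2477]
tool_rot: [0.0, 0.658, 0.753, 0.0]
force: [-0.2, 0.2, 0.1]
grip_width: 0.0455
grasp_force: 0.0
```

Call:
carry_out(commands=[[0,0,-15,0],[0,0,-35,0],[0,0,-60,0],[0,0,-80,0],[0,0,-80,0]])

```text
clock: 5.5
position: [0.6604, 0.3239, 0.332]
tool_rot: [0.001, 0.658, 0.753, 0.003]
force: [-0.5, -0.4, 0.7]
grip_width: 0.0511
grasp_force: 0.0
```

Call:
carry_out(commands=[[0,-40,0,7],[0,-80,0,14],[0,-120,0,21],[0,-160,0,28],[0,-200,0,35]])

```text
clock: 5.92
position: [0.4591, 0.296, 0.3267]
tool_rot: [-0.0, 0.855, 0.518, -0.0]
force: [0.6, 0.9, 1.1]
grip_width: 0.051
grasp_force: 0.0
```

```bash
python3 -c "
from h import *
o=get_obs();print(o['position'],o['joints'])
look('side','s3');p,d=look('top','t3');np.save('pics/t3d.npy',d)"
```

```text
[0.45914347 0.29599457 0.32671722] [-1.03131787  0.40511562  0.47442325  1.80123356 -0.2181416   0.98740595
 -0.95086222]
```

View pics/t3.png

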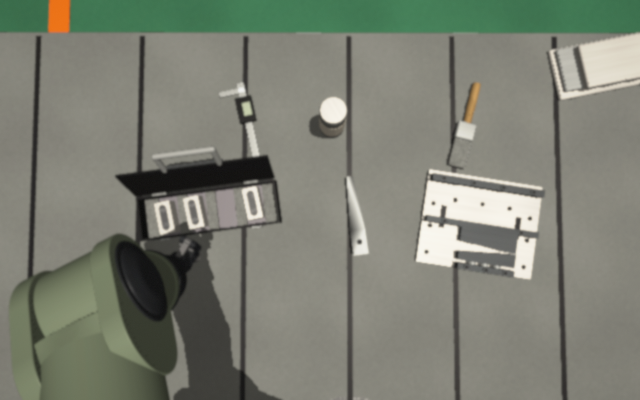

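The lid is open (handle at (187,158)). Three inserts with bright rims sit at (165,215), (194,211) and (254,204), and the recess at (226,208) is empty.

Run:
```python
from h import *
d=np.load("pics/t3d.npy");C=cloud("top",d);p=cv2.imread("pics/t3.png");V=cv2.cvtColor(p,cv2.COLOR_BGR2HSV)[...,2]
th=.134;u=np.array([np.cos(th),np.sin(th)]);w=np.array([-u[1],u[0]])
m=np.zeros(V.shape,np.uint8);m[182:232,145:275]=(V[182:232,145:275]>130)
n,l,st,ce=cv2.connectedComponentsWithStats(m)
cc=np.array([.5585,.310])
for i in range(1,n):
    if st[i,4]<60: continue
    ys,xs=np.nonzero(l==i);P=ray("top",np.c_[xs,ys],.048);c,y,s=rect(P)
    q=c/1000-cc;print(st[i],c,y,s,"depth z",np.median(C[...,2][l==i]),"case xy",np.round([q@u*1000,q@w*1000],1))
Z=C[...,2];m=np.zeros(Z.shape,bool);m[178:240,140:285]=1;m&=(Z>.035)&(Z<.06)&(d>0);print(rect(C[m]))
# wedge: slices of bright mask
m=np.zeros(Z.shape,bool);m[160:265,335:380]=1;m&=(Z>.015)&(d>0)
P=C[m][:,:2]*1000
for a in range(455,640,15):
    k=abs(P[:,0]-a)<5
    if k.any(): print(a,np.round([P[k,1].min(),P[k,1].max()],1),end='; ')
print(); to((.5,.3,.25),1.705)
```

```text
[ 147  185  128   47 3658] [557.6 304.6] 1.713 [ 80.2 274.1] depth z 0.012759872450410437 case xy [-1.6 -5.2]
[248 225  27   7 149] [518.9 194.4] 1.571 [13.  56.5] depth z 0.00046011304072179904 case xy [ -54.7 -109.3]
(array([558.6, 310.5]), 1.703, array([104.8, 303.3]))
455 [-15.4  -8.7]; 470 [-37.5  -6.4]; 485 [-35.4  -4.2]; 500 [-33.6  -0.8]; 515 [-31.    0.1]; 530 [-29.2   1.7]; 545 [-24.7   2.2]; 560 [-20.3   2.1]; 575 [-18.2   4.4]; 590 [-13.6   4.3]; 605 [-11.4   6.4]; 620 [-7.   6.5]; 635 [-2.6  8. ]; 
shift [23.6 37.8 76.6] turn 54.8 cur [455.9 296.5 326.8] yaw_y -0.48
```

```bash
cat >> h.py <<'E'
TH=.132;CU=np.array([np.cos(TH),np.sin(TH)]);CW=np.array([-CU[1],CU[0]]);CC=np.array([.5586,.3105])
FT=-.157;FU=np.array([np.cos(FT),np.sin(FT)]);FW=np.array([-FU[1],FU[0]]);FC=np.array([.5275,-.292])
def inserts(C,d):
    Z=C[...,2];q=C[...,:2]-CC;a=q@CU;b=q@CW
    for yc in(.096,.032,-.032,-.096):
        m=(abs(a)<.042)&(abs(b-yc)<.03)&(Z>.04)&(Z<.056)&(d>0)
        if m.sum()<40: print(yc,"none",m.sum());continue
        c,y,s=rect(C[m]);r=c/1000-CC;print(yc,m.sum(),c,y,s,"case xy",np.round([r@CU*1000,r@CW*1000],1),"z",round(float(np.median(Z[m])),4))
def fix(C,d,lo=.05,hi=.066):
    q=C[...,:2]-FC;a=q@FU;b=q@FW;Z=C[...,2]
    m=((abs(a-.04)<.06)&(abs(b)<.14)&(Z>lo)&(Z<hi)&(d>0)).astype(np.uint8)
    n,l,st,ce=cv2.connectedComponentsWithStats(m)
    for i in range(1,n):
        if st[i,4]<60: continue
        c,y,s=rect(C[l==i]);r=c/1000-FC;print("fix",st[i,4],c,"rel yaw",round(y-FT,3),s,"fix xy",np.round([r@FU*1000,r@FW*1000],1))
E
python3 - <<'E'
from h import *
d=np.load("pics/t3d.npy");C=cloud("top",d);inserts(C,d)
# side view too
E
```

```text
0.096 553 [546.9 407.1] 0.132 [53.3 81.5] case xy [ 1.1 97.3] z 0.0479
0.032 539 [557.1 340.6] 0.14 [53.4 79. ] case xy [ 2.5 30. ] z 0.048
-0.032 none 13
-0.096 522 [575.6 213.3] 0.132 [48.4 76. ] case xy [  4.1 -98.6] z 0.0479
```

```bash
cat >> h.py <<'E'
def rings(n,p,z,U,W,Cn,box,th=150):
    V=cv2.cvtColor(p,cv2.COLOR_RGB2HSV)[...,2];x0,y0,x1,y1=box
    m=np.zeros(V.shape,np.uint8);m[y0:y1,x0:x1]=V[y0:y1,x0:x1]>th
    k,l,st,ce=cv2.connectedComponentsWithStats(m)
    for i in range(1,k):
        if not 40<st[i,4]<600: continue
        ys,xs=np.nonzero(l==i);c,y,s=rect(ray(n,np.c_[xs,ys],z));r=c/1000-Cn
        print(n,th,st[i,4],c,y,s,"local",np.round([r@U*1000,r@W*1000],1))
E
python3 - <<'E'
from h import *
p=cv2.imread("pics/t3.png")[:,:,::-1].copy()
for th in(165,190): rings("top",p,.048,CU,CW,CC,(147,182,275,232),th)
to((.575,.214,.25),1.705)
E
```

```text
top 165 421 [573.2 215.3] 0.219 [36.6 72.7] local [  1.9 -96.3]
top 165 398 [553.9 342.8] 0.229 [36.4 71.6] local [-0.4 32.6]
top 165 355 [544.6 406.1] 0.216 [35.6 68.3] local [-1.3 96.6]
top 190 339 [573.9 215.1] 0.227 [33.5 70.2] local [  2.6 -96.6]
top 190 315 [554.1 342.7] 0.233 [33.4 69.9] local [-0.2 32.5]
top 190 278 [544.3 405.8] 0.217 [32.7 66.6] local [-1.6 96.4]
shift [-18.1 144.   76.3] turn 54.8 cur [455.9 296.5 326.8] yaw_y -0.48
```

Run:
```python
from h import *
p=cv2.imread("pics/t3.png")
cv2.imwrite("pics/c3.png",cv2.resize(p[145:245,110:290],None,fx=4.4,fy=4.4,interpolation=cv2.INTER_CUBIC))
```

```text
(no output)
```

View pics/c3.png

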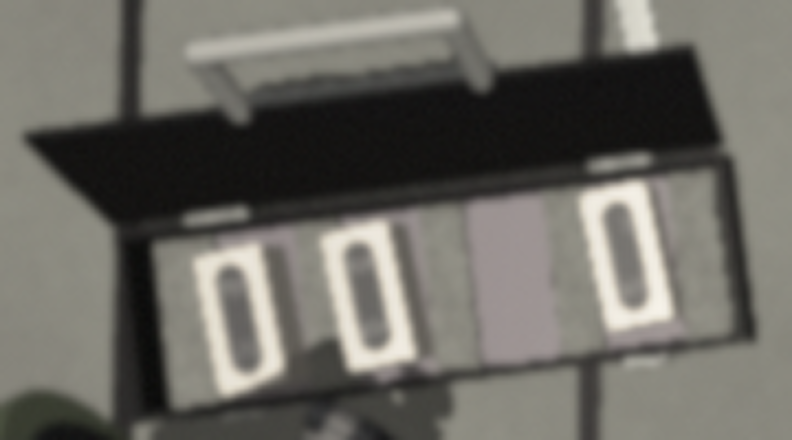

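The crop shows the three inserts lying freely in their recesses, slightly skewed from the case axis (by about 0.05–0.09 rad). I'll start with the right one.

Call:
carry_out(commands=[[-4,29,15,7],[-8,58,30,14],[-12,87,45,21],[-15,115,60,28],[-17,143,76,35]], gripper=0.6)

```text
clock: 6.43
position: [0.5817, 0.2152, 0.2506]
tool_rot: [-0.0, 0.971, 0.237, 0.0]
force: [0.2, 0.8, 0.0]
grip_width: 0.0513
grasp_force: 0.0
```

Call:
carry_out(commands=[[0,0,0,7],[0,0,0,15],[0,0,0,15],[0,0,0,15]])

```text
clock: 6.77
position: [0.5805, 0.2164, 0.2508]
tool_rot: [0.0, 0.994, 0.112, -0.0]
force: [-0.7, 0.1, 0.8]
grip_width: 0.0511
grasp_force: 0.0
```

```bash
python3 -c "
from h import *
to((.574,.215,.088),1.785);print(get_obs()['joints'])"
```

```text
shift [-6.600e+00 -1.000e-01  1.628e+02] turn 0.6 cur [580.5 216.4 250.8] yaw_y -1.345
[-0.86778002  0.66478843  0.64582595  1.68964341 -0.47381075  0.94923604
 -1.38752157]
```

Call:
carry_out(commands=[[-7,0,40,0],[-7,0,80,0],[-7,0,115,0],[-7,0,145,0],[-7,0,163,0]])

```text
clock: 7.18
position: [0.5725, 0.215, 0.0851]
tool_rot: [-0.0, 0.994, 0.114, -0.001]
force: [-0.0, -0.6, -0.7]
grip_width: 0.0514
grasp_force: 0.0
```

Call:
carry_out(commands=[[0,0,0,0],[0,0,0,0],[0,0,0,0]])

```text
clock: 7.43
position: [0.5745, 0.215, 0.0895]
tool_rot: [-0.0, 0.994, 0.112, 0.001]
force: [0.4, 0.3, 0.2]
grip_width: 0.0514
grasp_force: 0.0
```

Call:
carry_out(commands=[[0,0,0,0],[0,0,0,0],[0,0,0,0],[0,0,0,0]], gripper=0)

```text
clock: 7.77
position: [0.5745, 0.2152, 0.0897]
tool_rot: [-0.001, 0.994, 0.111, 0.001]
force: [-3.1, -1.0, 11.8]
grip_width: 0.0334
grasp_force: 60.0
```

Call:
carry_out(commands=[[0,0,-35,0],[0,0,-70,0],[0,0,-105,0],[0,0,-135,0],[0,0,-160,0]])

```text
clock: 8.18
position: [0.574, 0.2147, 0.2512]
tool_rot: [-0.001, 0.994, 0.111, 0.001]
force: [-0.3, 1.1, -3.1]
grip_width: 0.0332
grasp_force: 61.5
```

```bash
python3 -c "
from h import *
t=FC+FU*.044+FW*(-.070);print(t)
to((*t,.26),1.414);p,d=look('top','t4');inserts(cloud('top',d),d);print(get_obs()['joints'])"
```

```text
[ 0.56001393 -0.36801871]
shift [-142.3  565.3   -9.6] turn 21.7 cur [574.  214.7 251.2] yaw_y -1.348
0.096 none 0
0.032 none 0
-0.032 none 0
-0.096 none 4
[-0.87840584  0.64995762  0.65449365  1.70630521 -0.47457775  0.94174042
 -1.38749334]
```

Call:
carry_out(commands=[[-10,39,-2,0],[-20,78,-4,0],[-30,117,-6,0],[-40,156,-8,0],[-50,195,-9,0]])

```text
clock: 8.65
position: [0.5677, 0.0119, 0.2578]
tool_rot: [-0.0, 0.994, 0.111, 0.001]
force: [0.8, 0.4, -2.9]
grip_width: 0.0332
grasp_force: 61.7
```

Call:
carry_out(commands=[[-10,39,0,0],[-20,78,0,0],[-30,117,0,0],[-40,156,0,0],[-50,195,0,0]])

```text
clock: 9.07
position: [0.5619, -0.1895, 0.2576]
tool_rot: [-0.0, 0.994, 0.111, 0.0]
force: [1.6, 0.1, -2.8]
grip_width: 0.0332
grasp_force: 40.7
```

Call:
carry_out(commands=[[-10,39,0,5],[-20,78,0,10],[-30,117,0,15],[-40,156,0,20],[-45,174,0,22]])

```text
clock: 9.48
position: [0.5551, -0.3723, 0.2576]
tool_rot: [0.001, 0.996, -0.085, 0.0]
force: [0.3, -0.9, -2.4]
grip_width: 0.0333
grasp_force: 65.4
```

Call:
carry_out(commands=[[0,0,0,0],[0,0,0,0],[0,0,0,0],[0,0,0,0]])

```text
clock: 9.82
position: [0.5573, -0.3661, 0.2571]
tool_rot: [-0.0, 0.997, -0.08, 0.0]
force: [-0.4, 0.8, -3.0]
grip_width: 0.0331
grasp_force: 65.4
```

```bash
python3 -c "
from h import *
t=FC+FU*.041+FW*(-.070);o=get_obs();print(t,o['grip_width'],o['force'],o['joints'])
to((*t,.1),1.414);p,d=look('top','t5');look('side','s5');inserts(cloud('top',d),d)
for th in(165,190): rings('top',p,.048,CU,CW,CC,(147,182,275,232),th)
"
```

```text
[ 0.55705083 -0.36754964] 0.033057275819577535 [-0.37076368  0.84990499 -3.0173407 ] [ 0.07557011  0.75076033  0.70656809  1.54998062 -0.53919458  1.04334729
 -0.8043096 ]
shift [-1.000e-01  1.600e+00  1.571e+02] turn -0.2 cur [ 557.3 -366.1  257.1] yaw_y -1.73
0.096 549 [547.  406.2] 0.133 [56.  81.8] case xy [ 1.1 96.4] z 0.048
0.032 547 [557.  341.2] 0.132 [56.3 79.1] case xy [ 2.5 30.6] z 0.0481
-0.032 none 10
-0.096 none 5
top 165 419 [553.7 342.8] 0.228 [36.4 72.9] local [-0.6 32.7]
top 165 377 [543.7 406.1] 0.216 [36.  71.1] local [-2.2 96.7]
top 190 327 [554.1 342.7] 0.228 [33.5 70.3] local [-0.2 32.5]
top 190 293 [543.3 405.8] 0.216 [33.  69.2] local [-2.6 96.5]
```

View pics/t5.png

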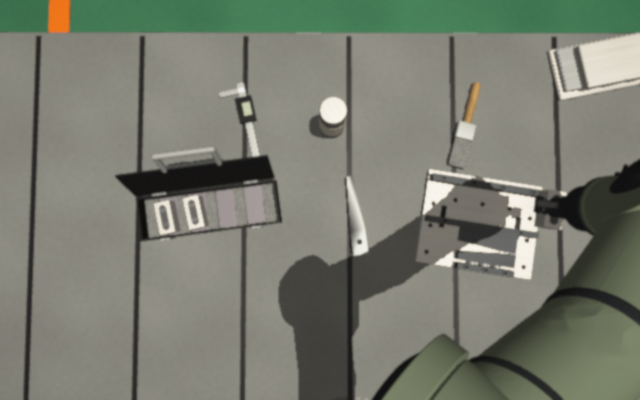

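The top view shows the gripper over the slot's right end with the insert held; the other two inserts are still at (165,215) and (194,211). Lowering.

Call:
carry_out(commands=[[0,2,35,0],[0,2,70,0],[0,2,100,0],[0,2,115,0],[0,2,115,0]])

```text
clock: 10.33
position: [0.5557, -0.368, 0.139]
tool_rot: [-0.001, 0.997, -0.08, -0.002]
force: [0.0, 0.8, -3.3]
grip_width: 0.0333
grasp_force: 65.3
```

Call:
carry_out(commands=[[0,0,10,0],[0,0,20,0],[0,0,28,0],[0,0,35,0],[0,0,39,0]])

```text
clock: 10.75
position: [0.5565, -0.3692, 0.1023]
tool_rot: [-0.0, 0.997, -0.081, -0.0]
force: [-0.9, -0.1, -4.2]
grip_width: 0.0331
grasp_force: 65.5
```

Call:
carry_out(commands=[[0,0,3,0],[0,0,4,0],[0,0,4,0]])

```text
clock: 11.0
position: [0.5565, -0.3694, 0.0991]
tool_rot: [0.0, 0.997, -0.081, 0.0]
force: [-0.9, 0.2, -3.0]
grip_width: 0.033
grasp_force: 65.7
```

Call:
carry_out(commands=[[0,0,1,0],[0,0,1,0]])

```text
clock: 11.17
position: [0.5565, -0.3696, 0.0988]
tool_rot: [0.0, 0.997, -0.081, 0.0]
force: [-3.2, 2.5, 7.9]
grip_width: 0.0332
grasp_force: 66.6
```

Call:
carry_out(commands=[[0,0,0,0],[0,0,0,0],[0,0,0,0],[0,0,0,0]], gripper=0.6)

```text
clock: 11.5
position: [0.5566, -0.3694, 0.098]
tool_rot: [0.0, 0.997, -0.081, 0.0]
force: [-0.9, 0.2, 0.0]
grip_width: 0.0513
grasp_force: 0.0
```

Call:
carry_out(commands=[[0,0,-30,0],[0,0,-70,0],[0,0,-110,0],[0,0,-150,0],[0,0,-160,0]])

```text
clock: 11.92
position: [0.5573, -0.3708, 0.2641]
tool_rot: [0.002, 0.997, -0.081, 0.003]
force: [0.2, -0.8, 0.8]
grip_width: 0.0514
grasp_force: 0.0
```

Call:
carry_out(commands=[[0,-40,0,0],[0,-80,0,0],[0,-120,0,0],[0,-160,0,0],[0,-200,0,0]])

```text
clock: 12.33
position: [0.5887, -0.1701, 0.2579]
tool_rot: [-0.0, 0.997, -0.081, 0.0]
force: [1.3, 0.2, 0.1]
grip_width: 0.0512
grasp_force: 0.0
```

Call:
carry_out(commands=[[0,-40,0,0],[0,-80,0,0],[0,-120,0,0],[0,-160,0,0],[0,-200,0,0]])

```text
clock: 12.75
position: [0.6209, 0.0276, 0.258]
tool_rot: [-0.0, 0.997, -0.081, 0.0]
force: [0.9, -0.7, -0.0]
grip_width: 0.0516
grasp_force: 0.0
```

```bash
python3 -c "
from h import *
p,d=look('top','t6');C=cloud('top',d);fix(C,d)
for th in(165,190): rings('top',p,.048,CU,CW,CC,(147,182,275,232),th)
to((.554,.3427,.25),1.77)
"
```

```text
fix 533 [ 555.7 -368.2] rel yaw 3.128 [36.3 69.7] fix xy [ 39.8 -70.9]
top 165 403 [553.9 342.7] 0.243 [36.2 71.5] local [-0.4 32.5]
top 165 362 [543.5 405.9] 0.216 [35.6 70.6] local [-2.4 96.6]
top 190 312 [554.1 342.6] 0.229 [33.  69.9] local [-0.2 32.4]
top 190 288 [543.2 405.6] 0.216 [32.7 69. ] local [-2.7 96.3]
shift [-114.  -291.9    8.3] turn -20.2 cur [622.2  36.8 257. ] yaw_y -1.724
```

View pics/t6.png

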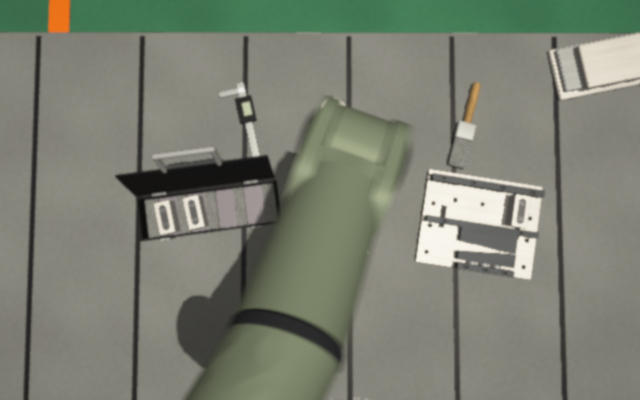

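Insert 1 sits well in the slot (fixture x 39.8, y -70.9, square). Going for the second; I'll keep away from the can.

Call:
carry_out(commands=[[-30,0,0,0],[-50,-35,0,0],[-65,-75,0,0],[-80,-112,0,0],[-95,-150,0,0]])

```text
clock: 13.22
position: [0.5505, 0.1904, 0.258]
tool_rot: [-0.0, 0.997, -0.081, 0.0]
force: [0.7, 0.9, 0.2]
grip_width: 0.051
grasp_force: 0.0
```

Call:
carry_out(commands=[[-5,-38,0,-5],[-10,-76,3,-10],[-15,-110,5,-15],[-19,-142,8,-20],[-19,-142,8,-20]])

```text
clock: 13.63
position: [0.554, 0.339, 0.2486]
tool_rot: [-0.001, 0.995, 0.1, -0.0]
force: [-0.7, 0.5, -0.6]
grip_width: 0.0513
grasp_force: 0.0
```

Call:
carry_out(commands=[[0,0,0,0],[0,0,0,0],[0,0,0,0]])

```text
clock: 13.88
position: [0.5557, 0.3307, 0.25]
tool_rot: [0.0, 0.996, 0.092, 0.0]
force: [-1.1, -0.3, -0.3]
grip_width: 0.0513
grasp_force: 0.0
```

```bash
python3 -c "
from h import *
to((.554,.3427,.089),1.77)
"
```

```text
shift [  0.5 -12.2 161. ] turn -0.8 cur [555.7 330.7 250. ] yaw_y -1.386
```

Call:
carry_out(commands=[[0,-6,35,-1],[0,-12,70,-1],[0,-12,105,-1],[0,-12,135,-1],[0,-12,150,-1]])

```text
clock: 14.3
position: [0.5522, 0.3422, 0.0967]
tool_rot: [0.001, 0.995, 0.101, -0.001]
force: [0.8, 0.0, -0.6]
grip_width: 0.0513
grasp_force: 0.0
```

Call:
carry_out(commands=[[0,0,6,0],[0,0,11,0],[0,0,11,0]])

```text
clock: 14.55
position: [0.5537, 0.3436, 0.0896]
tool_rot: [-0.0, 0.995, 0.102, 0.0]
force: [-0.6, 0.6, 0.9]
grip_width: 0.0513
grasp_force: 0.0
```

Call:
carry_out(commands=[[0,0,0,0],[0,0,0,0],[0,0,0,0],[0,0,0,0]], gripper=0)

```text
clock: 14.88
position: [0.5538, 0.3437, 0.0906]
tool_rot: [-0.0, 0.995, 0.102, 0.001]
force: [-0.7, -2.6, 4.7]
grip_width: 0.033
grasp_force: 60.2
```

Call:
carry_out(commands=[[0,0,-35,0],[0,0,-70,0],[0,0,-105,0],[0,0,-140,0],[0,0,-170,0]])

```text
clock: 15.3
position: [0.5532, 0.3437, 0.2624]
tool_rot: [-0.001, 0.995, 0.102, 0.001]
force: [-0.1, 0.1, -3.6]
grip_width: 0.0334
grasp_force: 61.0
```

```bash
python3 -c "
from h import *
t=FC+FU*.041;print(t)
to((*t,.26),1.414)
"
```

```text
[ 0.56799573 -0.29841059]
shift [-115.9  631.7    1.6] turn 20.7 cur [553.2 343.7 262.4] yaw_y -1.366
```

Call:
carry_out(commands=[[-7,40,0,0],[-15,80,0,0],[-22,120,0,0],[-29,160,0,0],[-37,200,0,0]])

```text
clock: 15.72
position: [0.5573, 0.1388, 0.26]
tool_rot: [-0.0, 0.995, 0.102, 0.001]
force: [2.3, -0.7, -3.2]
grip_width: 0.0332
grasp_force: 61.3
```

Call:
carry_out(commands=[[-7,40,0,0],[-15,80,0,0],[-22,120,0,0],[-29,160,0,0],[-37,200,0,0]])

```text
clock: 16.13
position: [0.5618, -0.0647, 0.26]
tool_rot: [-0.0, 0.995, 0.102, 0.001]
force: [0.9, 0.7, -3.1]
grip_width: 0.0332
grasp_force: 61.2
```

Call:
carry_out(commands=[[-7,40,0,5],[-15,80,0,10],[-22,120,0,15],[-29,160,0,20],[-37,200,0,21]])

```text
clock: 16.55
position: [0.5664, -0.268, 0.2599]
tool_rot: [-0.0, 0.997, -0.083, 0.001]
force: [1.4, 0.1, -3.3]
grip_width: 0.0332
grasp_force: 61.1
```

Call:
carry_out(commands=[[0,0,0,0],[0,0,0,0],[0,0,0,0],[0,0,0,0]])

```text
clock: 16.88
position: [0.5668, -0.2651, 0.2593]
tool_rot: [-0.0, 0.997, -0.08, 0.0]
force: [0.9, 0.9, -3.3]
grip_width: 0.033
grasp_force: 61.2
```

```bash
python3 -c "
from h import *
t=FC+FU*.041;print(get_obs()['grip_width'])
to((*t,.0995),1.414)
p,d=look('top','t7');rings('top',p,.048,CU,CW,CC,(147,182,275,232),190)
"
```

```text
0.03300270689958988
shift [  6.4  32.8 159.8] turn -0.2 cur [ 566.8 -265.1  259.3] yaw_y -1.731
top 190 319 [543.2 405.6] 0.216 [33.5 69.9] local [-2.7 96.3]
```

Call:
carry_out(commands=[[3,16,20,0],[7,32,50,0],[7,32,80,0],[7,32,105,0],[7,32,115,0]])

```text
clock: 17.35
position: [0.5676, -0.2973, 0.1408]
tool_rot: [-0.001, 0.997, -0.08, -0.002]
force: [-0.5, 1.2, -2.9]
grip_width: 0.0329
grasp_force: 61.1
```

Call:
carry_out(commands=[[0,0,10,0],[0,0,20,0],[0,0,30,0],[0,0,38,0],[0,0,42,0]])

```text
clock: 17.77
position: [0.5683, -0.2987, 0.1013]
tool_rot: [-0.0, 0.997, -0.081, -0.0]
force: [0.1, -0.5, -3.7]
grip_width: 0.0329
grasp_force: 61.1
```

Call:
carry_out(commands=[[0,0,2,0],[0,0,3,0],[0,0,3,0]])

```text
clock: 18.02
position: [0.5684, -0.299, 0.0997]
tool_rot: [-0.0, 0.997, -0.081, 0.0]
force: [-1.6, -0.8, -0.5]
grip_width: 0.0331
grasp_force: 61.5
```

Call:
carry_out(commands=[[0,0,0,0],[0,0,0,0],[0,0,0,0],[0,0,0,0]], gripper=0.6)

```text
clock: 18.35
position: [0.5684, -0.299, 0.0991]
tool_rot: [0.0, 0.997, -0.081, 0.0]
force: [0.2, -0.0, -0.5]
grip_width: 0.0515
grasp_force: 0.0
```

Call:
carry_out(commands=[[0,0,-30,0],[0,0,-70,0],[0,0,-110,0],[0,0,-150,0],[0,0,-160,0]])

```text
clock: 18.77
position: [0.5692, -0.3003, 0.2649]
tool_rot: [0.001, 0.997, -0.081, 0.003]
force: [0.8, -0.8, 0.3]
grip_width: 0.0511
grasp_force: 0.0
```

Call:
carry_out(commands=[[-8,-40,0,0],[-16,-80,0,0],[-24,-120,0,0],[-32,-160,0,0],[-40,-200,0,0]])

```text
clock: 19.18
position: [0.5606, -0.0933, 0.2589]
tool_rot: [-0.0, 0.997, -0.081, 0.0]
force: [1.8, 0.4, 0.7]
grip_width: 0.0512
grasp_force: 0.0
```

Call:
carry_out(commands=[[-8,-40,0,0],[-16,-80,0,0],[-24,-120,0,0],[-32,-160,0,0],[-40,-200,0,0]])

```text
clock: 19.6
position: [0.5533, 0.1108, 0.259]
tool_rot: [-0.0, 0.997, -0.081, 0.0]
force: [0.5, 0.1, 0.2]
grip_width: 0.0511
grasp_force: 0.0
```

Call:
carry_out(commands=[[-8,-40,0,0],[-16,-80,0,0],[-24,-120,0,0],[-32,-160,0,0],[-40,-200,0,0]])

```text
clock: 20.02
position: [0.5458, 0.3148, 0.2589]
tool_rot: [-0.0, 0.997, -0.081, 0.0]
force: [1.2, -0.7, 1.0]
grip_width: 0.0517
grasp_force: 0.0
```

Call:
carry_out(commands=[[-8,-40,0,-5],[-14,-70,0,-10],[-17,-90,0,-15],[-17,-92,0,-20],[-17,-92,0,-20]])

```text
clock: 20.43
position: [0.544, 0.4074, 0.2585]
tool_rot: [-0.0, 0.995, 0.097, -0.0]
force: [0.8, -0.4, 0.2]
grip_width: 0.0511
grasp_force: 0.0
```

Call:
carry_out(commands=[[0,0,0,0],[0,0,0,0],[0,0,0,0]])

```text
clock: 20.68
position: [0.5447, 0.4052, 0.259]
tool_rot: [0.0, 0.996, 0.092, 0.0]
force: [-0.3, -0.1, -0.7]
grip_width: 0.0513
grasp_force: 0.0
```

```bash
python3 -c "
from h import *
to((.5435,.4057,.089),1.76)
p,d=look('top','t8');C=cloud('top',d);fix(C,d);inserts(C,d);look('side','s8');print(get_obs()['joints'])
"
```

```text
shift [ -1.1  -0.8 170. ] turn -0.3 cur [544.7 405.2 259. ] yaw_y -1.387
fix 523 [ 567.9 -297.9] rel yaw 3.136 [35.  69.7] fix xy [40.8  0.5]
fix 534 [ 555.6 -368.1] rel yaw 3.14 [35.  69.9] fix xy [ 39.7 -70.8]
0.096 482 [547.  405.7] 0.132 [53.8 81.8] case xy [ 1.  95.9] z 0.048
0.032 none 12
-0.032 none 10
-0.096 none 8
[-1.13913057  0.77061718  0.7141053   1.51158092 -0.54801706  1.06667829
 -1.68159302]
```

Call:
carry_out(commands=[[-1,0,35,0],[-1,0,75,0],[-1,0,115,0],[-1,0,145,0],[-1,0,160,0]])

```text
clock: 21.2
position: [0.5422, 0.4049, 0.0951]
tool_rot: [0.001, 0.996, 0.093, -0.002]
force: [0.0, -0.5, -0.5]
grip_width: 0.051
grasp_force: 0.0
```

Call:
carry_out(commands=[[0,0,5,0],[0,0,10,0],[0,0,10,0]])

```text
clock: 21.45
position: [0.544, 0.406, 0.0897]
tool_rot: [-0.0, 0.996, 0.093, 0.001]
force: [-0.0, -0.3, -0.2]
grip_width: 0.0513
grasp_force: 0.0
```

Call:
carry_out(commands=[[0,0,0,0],[0,0,0,0],[0,0,0,0],[0,0,0,0]], gripper=0)

```text
clock: 21.78
position: [0.5441, 0.4064, 0.0908]
tool_rot: [-0.001, 0.996, 0.094, 0.001]
force: [0.3, -0.9, 7.6]
grip_width: 0.0331
grasp_force: 60.5
```

Call:
carry_out(commands=[[0,0,-35,0],[0,0,-70,0],[0,0,-105,0],[0,0,-140,0],[0,0,-170,0]])

```text
clock: 22.2
position: [0.5436, 0.4058, 0.2625]
tool_rot: [-0.001, 0.996, 0.093, 0.001]
force: [-0.2, 0.1, -1.9]
grip_width: 0.0332
grasp_force: 60.7
```

```bash
python3 -c "
from h import *
t=FC+FU*.041+FW*.07;print(t)
to((*t,.26),1.414)
"
```

```text
[ 0.57894064 -0.22927153]
shift [-83.4 630.6   1.6] turn 19.7 cur [543.6 405.8 262.5] yaw_y -1.384
```

Call:
carry_out(commands=[[-5,40,0,0],[-10,80,0,0],[-15,120,0,0],[-20,160,0,0],[-26,200,0,0]])

```text
clock: 22.62
position: [0.5549, 0.2028, 0.26]
tool_rot: [-0.0, 0.996, 0.094, 0.001]
force: [1.7, 0.0, -2.7]
grip_width: 0.0331
grasp_force: 61.0
```

Call:
carry_out(commands=[[-5,40,0,0],[-10,80,0,0],[-15,120,0,0],[-20,160,0,0],[-26,200,0,0]])

```text
clock: 23.03
position: [0.5668, 0.0014, 0.26]
tool_rot: [-0.0, 0.996, 0.094, 0.001]
force: [2.2, -0.7, -1.2]
grip_width: 0.0332
grasp_force: 61.0
```

Call:
carry_out(commands=[[-5,40,0,5],[-10,80,0,10],[-15,120,0,15],[-20,160,0,20],[-28,200,0,20]])

```text
clock: 23.45
position: [0.5768, -0.2001, 0.2597]
tool_rot: [-0.0, 0.997, -0.083, 0.001]
force: [0.4, 0.6, -1.5]
grip_width: 0.0332
grasp_force: 60.9
```

Call:
carry_out(commands=[[0,0,0,0],[0,0,0,0],[0,0,0,0],[0,0,0,0]])

```text
clock: 23.78
position: [0.5769, -0.1974, 0.2593]
tool_rot: [-0.0, 0.997, -0.08, 0.0]
force: [0.7, 0.6, -2.4]
grip_width: 0.0333
grasp_force: 60.8
```

```bash
python3 -c "
from h import *
t=FC+FU*.041+FW*.07;print(get_obs()['grip_width'])
to((*t,.0995),1.414)
"
```

```text
0.03328634993025099
shift [  7.   31.3 159.8] turn -0.2 cur [ 576.9 -197.4  259.3] yaw_y -1.731
```

Call:
carry_out(commands=[[3,16,20,0],[7,31,50,0],[7,31,80,0],[7,31,105,0],[7,31,115,0]])

```text
clock: 24.2
position: [0.5779, -0.2284, 0.141]
tool_rot: [-0.001, 0.997, -0.08, -0.002]
force: [-0.5, 0.4, -2.8]
grip_width: 0.0333
grasp_force: 60.7
```

Call:
carry_out(commands=[[0,0,10,0],[0,0,20,0],[0,0,30,0],[0,0,38,0],[0,0,42,0]])

```text
clock: 24.62
position: [0.5786, -0.2299, 0.1013]
tool_rot: [-0.0, 0.997, -0.081, -0.0]
force: [-0.2, 0.2, -2.9]
grip_width: 0.0333
grasp_force: 60.7
```

Call:
carry_out(commands=[[0,0,2,0],[0,0,3,0],[0,0,3,0]])

```text
clock: 24.87
position: [0.5786, -0.2303, 0.0998]
tool_rot: [-0.0, 0.997, -0.081, 0.0]
force: [-3.8, 1.9, 6.7]
grip_width: 0.0327
grasp_force: 62.0
```

Call:
carry_out(commands=[[0,0,0,0],[0,0,0,0],[0,0,0,0],[0,0,0,0]], gripper=0.6)

```text
clock: 25.2
position: [0.5787, -0.2303, 0.0991]
tool_rot: [0.0, 0.997, -0.081, 0.0]
force: [-0.3, 0.1, 0.2]
grip_width: 0.0511
grasp_force: 0.0
```

Call:
carry_out(commands=[[0,0,-30,0],[0,0,-70,0],[0,0,-110,0],[0,0,-150,0],[0,0,-160,0]])

```text
clock: 25.62
position: [0.5796, -0.2315, 0.2648]
tool_rot: [0.001, 0.997, -0.081, 0.003]
force: [0.7, -0.8, -0.1]
grip_width: 0.0513
grasp_force: 0.0
```

Call:
carry_out(commands=[[-20,-20,0,-7],[-40,-40,0,-14],[-60,-60,0,-21],[-80,-80,0,-28],[-100,-100,0,-35]])

```text
clock: 26.03
position: [0.495, -0.1145, 0.259]
tool_rot: [0.0, 0.974, 0.226, 0.0]
force: [0.2, 0.4, -0.2]
grip_width: 0.0515
grasp_force: 0.0
```

Call:
carry_out(commands=[[0,0,0,-7],[0,0,0,-14],[0,0,0,-21],[0,0,0,-28],[0,0,0,-35]])

```text
clock: 26.45
position: [0.496, -0.1155, 0.2591]
tool_rot: [0.0, 0.861, 0.508, 0.0]
force: [0.2, -0.4, -0.2]
grip_width: 0.0512
grasp_force: 0.0
```

Call:
carry_out(commands=[[0,0,0,-7],[0,0,0,-14],[0,0,0,-21],[0,0,0,-28],[0,0,0,-35]])

```text
clock: 26.87
position: [0.496, -0.1155, 0.259]
tool_rot: [0.0, 0.669, 0.744, 0.0]
force: [0.2, -0.6, 0.6]
grip_width: 0.0512
grasp_force: 0.0
```

Call:
carry_out(commands=[[0,0,0,-7],[0,0,0,-14],[0,0,0,-21],[0,0,0,-28],[0,0,0,-35]])

```text
clock: 27.28
position: [0.4959, -0.1156, 0.259]
tool_rot: [0.0, 0.414, 0.91, 0.0]
force: [-0.3, -0.3, -0.6]
grip_width: 0.0514
grasp_force: 0.0
```

Call:
carry_out(commands=[[0,0,0,-7],[0,0,0,-14],[0,0,0,-21],[0,0,0,-28],[0,0,0,-35]])

```text
clock: 27.7
position: [0.4959, -0.1156, 0.259]
tool_rot: [0.0, 0.121, 0.993, -0.0]
force: [-0.3, -0.7, -0.6]
grip_width: 0.0513
grasp_force: 0.0
```

Call:
carry_out(commands=[[0,0,0,-7],[0,0,0,-14],[0,0,0,-21],[0,0,0,-22],[0,0,0,-22]])

```text
clock: 28.12
position: [0.4959, -0.1157, 0.2589]
tool_rot: [0.0, -0.066, 0.998, 0.0]
force: [0.9, -0.6, 1.0]
grip_width: 0.0515
grasp_force: 0.0
```

```bash
cat >> h.py <<'E'
def wedge(C,d,p,box,lo,hi):
    Z=C[...,2];x0,y0,x1,y1=box;m=np.zeros(Z.shape,bool);m[y0:y1,x0:x1]=1
    m&=(Z>lo)&(Z<hi)&(d>0);c,y,s=rect(C[m]);k=C[m][:,:2]*1000
    print("wedge",m.sum(),c,y,s,"tail",np.round(c-60*np.array([np.cos(y),np.sin(y)]),1))
E
python3 -c "
from h import *
p,d=look('top','t9');C=cloud('top',d);fix(C,d);wedge(C,d,p,(335,160,385,265),.012,.06)
to((.4875,-.0195,.2),1.715);print(get_obs()['joints'])
"
```

```text
fix 451 [ 581.6 -229.6] rel yaw 3.168 [35.3 60.5] fix xy [43.7 70.1]
fix 422 [ 574.1 -298.8] rel yaw 3.124 [34.6 57.8] fix xy [47.1  0.6]
fix 357 [ 561.5 -369. ] rel yaw 3.117 [36.6 58.4] fix xy [ 45.6 -70.7]
wedge 927 [546.8 -11. ] 0.143 [ 32.1 175.1] tail [487.4 -19.6]
shift [-4.2 96.4 58.9] turn -0.8 cur [ 495.9 -115.7  258.9] yaw_y 1.701
[ 0.16754018  0.39826115 -0.07078972  1.94541013  0.03825148  0.79914096
  1.77705238]
```

View pics/t9.png

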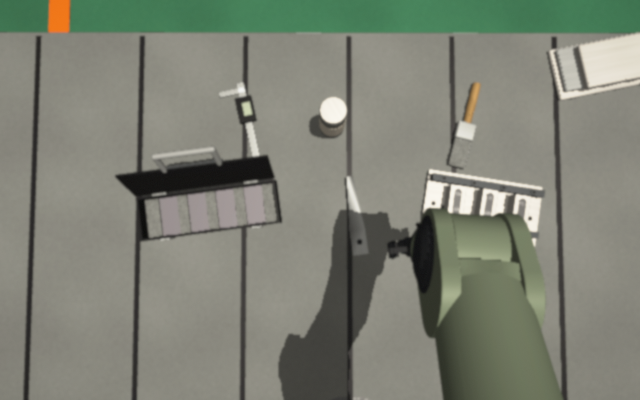

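All three inserts stand in the slot at about (455,201), (488,205) and (520,210), the case is empty, and the wedge is unmoved. Going for the wedge tail.

Call:
carry_out(commands=[[-2,32,20,0],[-4,64,40,0],[-4,96,60,-1],[-4,96,60,-1],[-4,96,60,-1]])

```text
clock: 28.58
position: [0.4865, -0.0182, 0.1981]
tool_rot: [-0.001, -0.076, 0.997, 0.0]
force: [0.6, -1.0, -0.5]
grip_width: 0.0512
grasp_force: 0.0
```

```bash
python3 -c "
from h import *
to((.4874,-.0196,.078),1.714)
"
```

```text
shift [ -0.9  -1.6 120.1] turn 0.5 cur [486.5 -18.2 198.1] yaw_y 1.723
```

Call:
carry_out(commands=[[-1,-2,30,0],[-1,-2,60,0],[-1,-2,90,0],[-1,-2,110,0],[-1,-2,119,0]])

```text
clock: 29.0
position: [0.4877, -0.0227, 0.078]
tool_rot: [-0.001, -0.074, 0.997, -0.0]
force: [-0.7, -0.4, 0.8]
grip_width: 0.0516
grasp_force: 0.0
```

Call:
carry_out(commands=[[0,0,0,0],[0,0,0,0]])

```text
clock: 29.17
position: [0.4887, -0.0221, 0.0806]
tool_rot: [0.0, -0.075, 0.997, -0.0]
force: [0.0, -0.8, -1.0]
grip_width: 0.0513
grasp_force: 0.0
```

Call:
carry_out(commands=[[0,0,0,0],[0,0,0,0],[0,0,0,0],[0,0,0,0]], gripper=0)

```text
clock: 29.5
position: [0.489, -0.0218, 0.0815]
tool_rot: [0.001, -0.076, 0.997, -0.0]
force: [-2.0, -0.4, 11.7]
grip_width: 0.0307
grasp_force: 59.5
```

Call:
carry_out(commands=[[0,0,-30,0],[0,0,-60,0],[0,0,-85,0],[0,0,-100,0],[0,0,-100,0]])

```text
clock: 29.92
position: [0.4895, -0.0218, 0.1837]
tool_rot: [0.003, -0.076, 0.997, -0.0]
force: [2.0, -0.6, -1.5]
grip_width: 0.0309
grasp_force: 60.9
```

```bash
python3 -c "
from h import *
p,M=tool();print(p,M[:,1],get_obs()['grip_width'])
p,d=look('top','t10');C=cloud('top',d);wedge(C,d,p,(335,120,385,265),.06,.2);look('side','s10')
"
```

```text
[ 0.48954481 -0.02179762  0.18370276] [-1.51137050e-01  9.88512501e-01 -7.91906029e-04] 0.03094067194276894
wedge 693 [634.8   6.3] 0.195 [ 27.9 212.6] tail [575.9  -5.3]
```

View pics/s10.png

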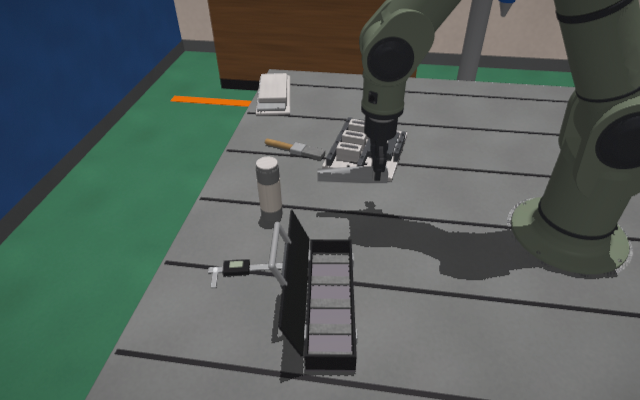

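The side view shows the wedge held level at about (345,172). The lid is open and the tools are unmoved. Turning the wedge so its tip points along the fixture's -y.

Call:
carry_out(commands=[[0,0,0,6],[0,0,0,12],[0,0,0,19],[0,0,0,26],[0,0,0,33]])

```text
clock: 30.43
position: [0.4877, -0.0217, 0.1788]
tool_rot: [-0.001, 0.213, 0.977, -0.0]
force: [-0.1, 0.2, -3.4]
grip_width: 0.0307
grasp_force: 61.0
```

Call:
carry_out(commands=[[0,0,0,7],[0,0,0,14],[0,0,0,21],[0,0,0,28],[0,0,0,35]])

```text
clock: 30.85
position: [0.4878, -0.0217, 0.1789]
tool_rot: [-0.0, 0.497, 0.868, -0.001]
force: [0.6, -0.3, -2.8]
grip_width: 0.0308
grasp_force: 61.0
```

Call:
carry_out(commands=[[0,0,0,7],[0,0,0,14],[0,0,0,21],[0,0,0,28],[0,0,0,35]])

```text
clock: 31.27
position: [0.4878, -0.0217, 0.1789]
tool_rot: [-0.0, 0.735, 0.678, -0.001]
force: [-0.1, -0.1, -2.8]
grip_width: 0.0308
grasp_force: 61.0
```

Call:
carry_out(commands=[[0,0,0,5],[0,0,0,5],[0,0,0,5]])

```text
clock: 31.52
position: [0.4879, -0.0215, 0.1791]
tool_rot: [-0.0, 0.761, 0.649, -0.001]
force: [-0.4, -0.1, -3.9]
grip_width: 0.0306
grasp_force: 60.9
```

```bash
python3 -c "
from h import *
t=FC+FU*(-.0545)+FW*.206;print(t,get_obs()['grip_width'],get_obs()['joints'])
to((*t,.13),-.157)
p,d=look('top','t11');C=cloud('top',d)
cv2.imwrite('pics/t11c.png',cv2.resize(p[150:290,330:560,::-1],None,fx=3.4,fy=3.4))
"
```

```text
[ 0.5058796  -0.08001224] 0.03055095780302725 [-0.39985451  0.5441381   0.43147947  2.07560183 -0.39118307  0.60092446
  0.14531359]
shift [-54.9  27.1  49.2] turn -0.1 cur [487.9 -21.5 179.1] yaw_y -0.158
```

View pics/t11c.png

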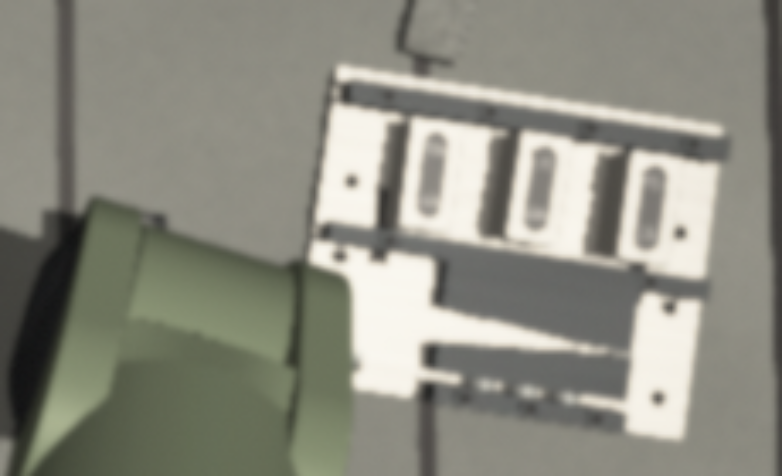

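```bash
python3 -c "
from h import *
for uv in[(457.6,240),(455.3,251.5),(516,254)]:
    r=ray('top',uv,.039)[0,:2]-FC;print(np.round([r@FU*1000,r@FW*1000],1))
"
```

```text
[-43.4  50.2]
[-69.   51.6]
[-53.6 -80.8]
```

Call:
carry_out(commands=[[-20,10,8,0],[-40,20,16,0],[-55,27,24,0],[-55,27,24,0],[-55,27,24,0]])

```text
clock: 31.98
position: [0.5057, -0.0811, 0.1553]
tool_rot: [-0.0, 0.762, 0.648, -0.0]
force: [0.5, -0.1, -2.8]
grip_width: 0.0307
grasp_force: 60.9
```

Call:
carry_out(commands=[[0,0,15,0],[0,0,30,0],[0,0,42,0],[0,0,50,0],[0,0,50,0]])

```text
clock: 32.4
position: [0.5054, -0.0797, 0.1046]
tool_rot: [-0.001, 0.762, 0.648, -0.001]
force: [-1.3, 0.0, -3.2]
grip_width: 0.0305
grasp_force: 60.8
```

```bash
python3 -c "
from h import *
t=FC+FU*(-.0545)+FW*.206
to((*t,.0975),-.157)
p,d=look('top','t12');look('side','s12')
C=cloud('top',d);q=C[...,:2]-FC;a=q@FU;b=q@FW;Z=C[...,2]
m=(abs(a+.055)<.03)&(b>.05)&(b<.13)&(Z>.03)&(Z<.07);print(m.sum())
for y in range(55,130,10):
    k=m&(abs(b-y/1000)<.004)
    if k.any(): print(y,np.round([a[k].min()*1000,a[k].max()*1000]),np.median(Z[k]))
s=cv2.imread('pics/s12.png');cv2.imwrite('pics/s12c.png',cv2.resize(s[100:200,290:440],None,fx=5,fy=5))
"
```

```text
shift [-0.2  0.5  7.1] turn -0.2 cur [505.4 -79.7 104.6] yaw_y -0.161
0
```

View pics/s12c.png

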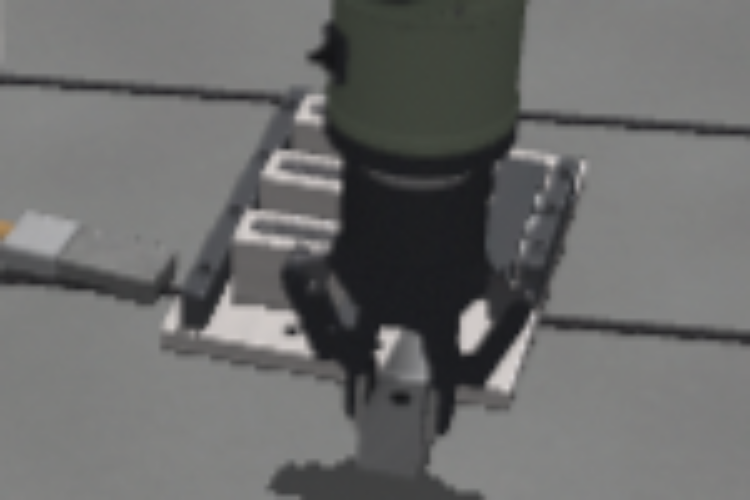

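The side crop shows the wedge held straight between the fingers, with its tail at the front and its body pointing toward the pocket. Lowering, then sliding in.

Call:
carry_out(commands=[[0,0,3,0],[0,0,6,0],[0,0,6,0]])

```text
clock: 32.75
position: [0.5061, -0.0801, 0.0998]
tool_rot: [0.0, 0.762, 0.648, 0.0]
force: [0.4, 0.9, -3.4]
grip_width: 0.0308
grasp_force: 60.9
```

Call:
carry_out(commands=[[-8,0,0,0],[-16,0,0,0],[-24,0,0,0],[-32,0,0,0],[-40,0,0,0]])

```text
clock: 33.17
position: [0.4994, -0.121, 0.1]
tool_rot: [0.0, 0.762, 0.647, -0.0]
force: [0.2, 1.4, -2.7]
grip_width: 0.031
grasp_force: 60.9
```

Call:
carry_out(commands=[[-6,0,0,0],[-12,0,0,0],[-18,0,0,0],[-24,0,0,0],[-28,0,0,0]])

```text
clock: 33.58
position: [0.495, -0.1481, 0.0999]
tool_rot: [0.0, 0.762, 0.648, -0.0]
force: [-0.1, 0.6, -2.4]
grip_width: 0.0308
grasp_force: 60.9
```

```bash
python3 -c "
from h import *
p,M=tool();o=get_obs();q=p[:2]-FC;f=o['force'][:2];print(np.round([q@FU*1000,q@FW*1000,p[2]*1000],1),'fix F',f@FU,f@FW,o['force'][2],o['grip_width'])
"
```

```text
[-54.6 137.   99.9] fix F -0.1533071853336881 0.5425454648480126 -2.396357259375818 0.0307670348520744
```

Call:
carry_out(commands=[[-3,0,2,0],[-6,0,3,0],[-6,0,3,0]])

```text
clock: 33.83
position: [0.4943, -0.1537, 0.0967]
tool_rot: [0.0, 0.762, 0.648, 0.0]
force: [1.8, -2.0, -2.0]
grip_width: 0.0306
grasp_force: 61.1
```

Call:
carry_out(commands=[[-5,0,0,0],[-10,1,0,0],[-14,1,0,0],[-18,1.5,0,0],[-22,2,0,0]])

```text
clock: 34.25
position: [0.4929, -0.1748, 0.0969]
tool_rot: [-0.0, 0.762, 0.648, 0.0]
force: [2.8, 5.6, -1.6]
grip_width: 0.0312
grasp_force: 61.1
```

```bash
cat > st.py <<'E'
from h import *
p,M=tool();o=get_obs();q=p[:2]-FC;f=o['force'][:2];print(np.round([q@FU*1000,q@FW*1000,p[2]*1000],1),'fix F',np.round([f@FU,f@FW,o['force'][2]],1),o['grip_width'],np.round(M[2,:],3))
E
python3 st.py
```

```text
[-52.5 110.3  96.9] fix F [ 1.9  6.  -1.6] 0.03116310419462995 [ 0.001  0.    -1.   ]
```

Call:
carry_out(commands=[[-4,0,0,0],[-8,0.5,0,0],[-12,1,0,0],[-15,1,0,0],[-18,1.5,0,0]])

```text
clock: 34.67
position: [0.4912, -0.1921, 0.0968]
tool_rot: [-0.001, 0.762, 0.648, 0.0]
force: [3.4, 10.0, -1.4]
grip_width: 0.0306
grasp_force: 61.2
```

Call:
carry_out(commands=[[-2,0,0,0],[-4,0,0,0],[-6,0.5,0,0],[-8,0.5,0,0],[-8,0.5,0,0]])

```text
clock: 35.08
position: [0.4905, -0.2003, 0.0968]
tool_rot: [-0.001, 0.762, 0.648, 0.0]
force: [2.0, 7.1, -1.5]
grip_width: 0.0306
grasp_force: 61.1
```

```bash
python3 st.py
```

```text
[-50.9  84.8  96.8] fix F [ 0.8  7.3 -1.5] 0.03062035108076131 [ 0.002 -0.001 -1.   ]
```

Call:
carry_out(commands=[[-2,0,0,0],[-4,0,0,0],[-4,0,0,0]])

```text
clock: 35.33
position: [0.49, -0.2041, 0.0968]
tool_rot: [-0.001, 0.762, 0.648, 0.001]
force: [3.5, 8.9, -0.8]
grip_width: 0.0308
grasp_force: 61.1
```

Call:
carry_out(commands=[[-2,0,0,0],[-4,0,0,0],[-4,0,0,0]])

```text
clock: 35.58
position: [0.4894, -0.2078, 0.0968]
tool_rot: [-0.001, 0.762, 0.648, 0.001]
force: [3.5, 9.7, -1.3]
grip_width: 0.0308
grasp_force: 61.2
```

Call:
carry_out(commands=[[-2,0,0,0],[-3,0,0,0],[-3,0,0,0]])

```text
clock: 35.83
position: [0.4889, -0.2101, 0.0967]
tool_rot: [-0.001, 0.761, 0.648, 0.001]
force: [4.0, 13.5, 0.0]
grip_width: 0.0305
grasp_force: 61.3
```

Call:
carry_out(commands=[[-2,0,0,0],[-3,0,0,0],[-3,0,0,0]])

```text
clock: 36.08
position: [0.4883, -0.2125, 0.0966]
tool_rot: [-0.002, 0.761, 0.648, 0.001]
force: [2.8, 17.4, 1.0]
grip_width: 0.0308
grasp_force: 61.4
```

```bash
python3 st.py; python3 -c "
from h import *
p,d=look('side','s13');C=cloud('top',look('top','t13')[1]);
cv2.imwrite('pics/s13c.png',cv2.resize(cv2.imread('pics/s13.png')[100:200,290:440],None,fx=5,fy=5))"
```

```text
[-51.1  72.4  96.6] fix F [ 0.  17.7  1. ] 0.030832417396531153 [ 0.004 -0.002 -1.   ]
```

View pics/s13c.png

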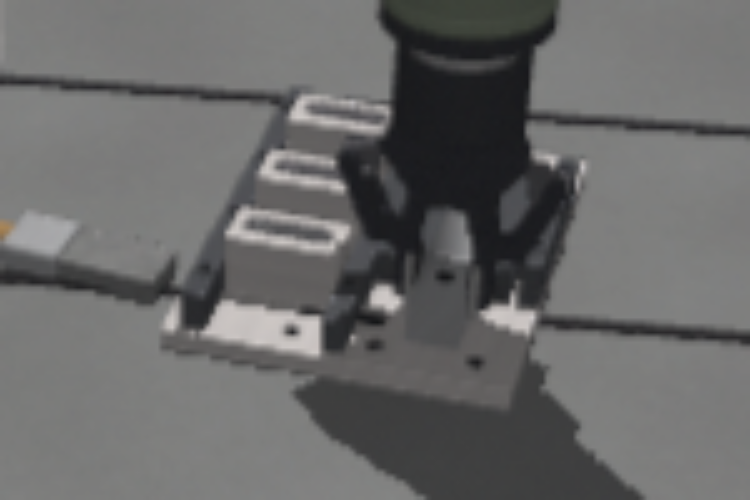

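The clamp is tightening: the inserts are against the fence and the push has reached 17.7 N. A little more, then release with a small opening.

Call:
carry_out(commands=[[-2,0,0,0],[-3,0,0,0],[-3,0,0,0],[-3,0,0,0]])

```text
clock: 36.52
position: [0.4879, -0.2148, 0.0966]
tool_rot: [-0.002, 0.761, 0.649, 0.001]
force: [2.5, 20.7, 2.4]
grip_width: 0.0306
grasp_force: 61.5
```

Call:
carry_out(commands=[[0,0,0,0],[0,0,0,0],[0,0,0,0],[0,0,0,0]], gripper=0.48)

```text
clock: 36.85
position: [0.4875, -0.2184, 0.0969]
tool_rot: [0.0, 0.762, 0.648, -0.0]
force: [0.1, -0.2, -0.2]
grip_width: 0.041
grasp_force: 0.0
```

```bash
python3 st.py
```

```text
[-51.   66.4  96.9] fix F [ 0.1 -0.2 -0.2] 0.04104918162020087 [-0. -0. -1.]
```

Call:
carry_out(commands=[[0,0,-25,0],[0,0,-60,0],[0,0,-100,0],[0,0,-140,0],[0,0,-150,0]])

```text
clock: 37.27
position: [0.4886, -0.2193, 0.2521]
tool_rot: [0.003, 0.762, 0.647, 0.002]
force: [0.9, -0.6, 0.6]
grip_width: 0.041
grasp_force: 0.0
```

Call:
carry_out(commands=[[40,0,0,0],[80,0,0,0],[120,0,0,0],[160,0,0,0],[200,0,0,0]])

```text
clock: 37.68
position: [0.5198, -0.0191, 0.2471]
tool_rot: [0.0, 0.762, 0.647, 0.0]
force: [1.8, -0.7, 0.0]
grip_width: 0.0408
grasp_force: 0.0
```

Call:
carry_out(commands=[[40,0,0,0],[60,0,0,0],[60,0,0,0],[60,0,0,0]])

```text
clock: 38.02
position: [0.5295, 0.0395, 0.2467]
tool_rot: [0.0, 0.761, 0.648, -0.0]
force: [0.2, -0.8, -0.7]
grip_width: 0.0412
grasp_force: 0.0
```

```bash
python3 -c "
from h import *
p,d=look('top','t14');C=cloud('top',d);fix(C,d);look('side','s14')
q=C[...,:2]-FC;a=q@FU;b=q@FW;Z=C[...,2]
m=(a>-.09)&(a<-.02)&(b>.055)&(b<.14)&(Z>.033)&(Z<.06);print('wedge tail end y',b[m].max(),'z',np.median(Z[m]),'x',a[m].min(),a[m].max())
t=cv2.imread('pics/t14.png');cv2.imwrite('pics/t14c.png',cv2.resize(t[140:290,110:560],None,fx=1.77,fy=1.77))"
```

```text
fix 528 [ 581.3 -229.5] rel yaw 3.139 [35.1 70. ] fix xy [43.4 70.1]
fix 527 [ 570.7 -297.4] rel yaw 3.141 [35.4 69.9] fix xy [43.5  1.4]
fix 538 [ 559.8 -367.8] rel yaw 3.119 [35.2 70.5] fix xy [ 43.8 -69.8]
wedge tail end y 0.09973838627813224 z 0.044925417067051665 x -0.06869895247156153 -0.03667212375516851
```

View pics/t14c.png

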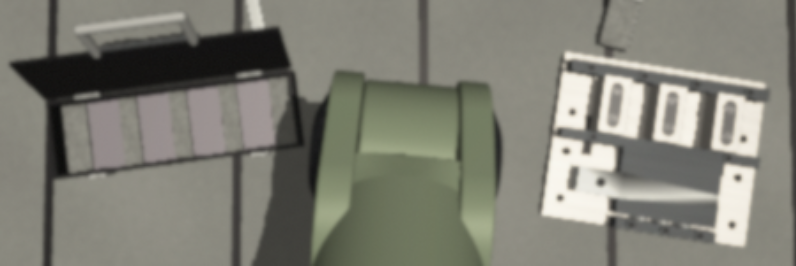

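The crop shows the wedge jammed in its pocket with its tip at fixture y about -75 mm. The inserts are square against the fence, the lid is open and the case is empty.

```bash
python3 -c "
from workcell import *
print(job_done())"
```

```text
the job is handed in; nothing more can be done
None
```

The job is handed in (no verdict was returned): the lid rests open on its stop, all three inserts stand square against the fence, and the wedge is driven home, its tip about 120 mm inside the pocket after a push of about 21 N; I disturbed none of the tools.

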